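# Bring the valve of a wheel on the bench stand to the top

## Task

Get the wheel on the bench stand ready for the pump: with closed fingertips reaching in above the clear guard, push its spokes sideways, as many in turn as it takes, until the valve stem is straight up above the axle, at twelve o'clock, and leave the wheel standing still there with your hand clear of it. Push only on the spokes, gently and without flicking the wheel into a spin; do not push on the tyre or the valve stem, do not grip or lift anything, and leave the other things on the bench where they are.

Things in the scene. Friction and masses are not known exactly. Their poses are not given: they have to be found in the camera images.
- axle (a point): centre of an upright wheel, 300 mm across, on a level axle 170 mm above the bench; the point lies on the axle in the tyre's mid-plane and turns with the wheel: its z axis points to the valve stem, its x axis lies level along the axle, away from the wheel's front (the face on the robot's side, with the guard). Hub 50 mm across, reaching 45 mm in front of the mid-plane
- valve_cap (a point): middle of the cap of the wheel's one valve stem, 80 mm from the axle, in the tyre's mid-plane. The stem is a short dark rod, 9 to 11 mm thick, that stands on the inside of the rim and points to the hub, its end 75 mm from the axle, midway between two spokes (36 degrees from each). It belongs straight above the axle
- wheel (a joint): turn of the wheel in rad: 0 (or any whole number of turns, 6.283) with the valve stem straight above the axle; grows as the wheel turns clockwise seen from the robot (top moving to the robot's right). No stops, both ways allowed. Stiff bearing: it turns under about 4 N at 60 mm from the axle and stays where it is left
- guard_top (a point): middle of the top edge of the stand's clear front guard, an upright plate 234 mm wide, edge 9 mm thick, 56 mm in front of the wheel's mid-plane and reaching 29 mm above the axle: it hides no spokes but bars the lower half of the wheel, so spokes are reached only above it. Its x axis is level, square to the wheel, away from the robot; z is up. The stand is fixed; its place and yaw vary
- stand: fixed bench stand of the wheel; origin on the bench straight below the wheel's centre, x axis along the axle, away from the guard. Foot 170 x 200 mm, 12 mm thick. Behind the wheel a column 46 mm wide carries the axle: its front face is 47 mm behind the mid-plane, its top 24 mm above the axle. The guard's clips reach 73 mm in front of the mid-plane
- spoke0 (a point): point in the middle of one of the five equal aluminium spokes, 60 mm from the axle, 21 mm in front of the tyre's mid-plane; 36 degrees round from the valve stem, counted anticlockwise seen from the robot. A spoke is straight, 13 mm wide, 20 mm deep along the axle, with open gaps to the next (72 degrees apart), and slopes back from the hub's front to the rim
- spoke1 (a point): point in the middle of one of the five equal aluminium spokes, 60 mm from the axle, 21 mm in front of the tyre's mid-plane; 108 degrees round from the valve stem, counted anticlockwise seen from the robot. A spoke is straight, 13 mm wide, 20 mm deep along the axle, with open gaps to the next (72 degrees apart), and slopes back from the hub's front to the rim
- spoke2 (a point): point in the middle of one of the five equal aluminium spokes, 60 mm from the axle, 21 mm in front of the tyre's mid-plane; 180 degrees round from the valve stem, counted anticlockwise seen from the robot. A spoke is straight, 13 mm wide, 20 mm deep along the axle, with open gaps to the next (72 degrees apart), and slopes back from the hub's front to the rim
- spoke3 (a point): point in the middle of one of the five equal aluminium spokes, 60 mm from the axle, 21 mm in front of the tyre's mid-plane; 252 degrees round from the valve stem, counted anticlockwise seen from the robot. A spoke is straight, 13 mm wide, 20 mm deep along the axle, with open gaps to the next (72 degrees apart), and slopes back from the hub's front to the rim
- spoke4 (a point): point in the middle of one of the five equal aluminium spokes, 60 mm from the axle, 21 mm in front of the tyre's mid-plane; 324 degrees round from the valve stem, counted anticlockwise seen from the robot. A spoke is straight, 13 mm wide, 20 mm deep along the axle, with open gaps to the next (72 degrees apart), and slopes back from the hub's front to the rim
- tape: bystander: roll of tape lying flat, 72 mm across, 19 mm high, loose, in front of the stand; origin at the middle of its underside. To be left where it is
- marker: bystander: marker pen, 135 mm long, 15 mm thick, loose, in front of the stand; origin at the middle of its underside. To be left where it is
- sensor: bystander: small amber flow sensor, 42 mm across, 65 mm high, loose, beside the stand; origin at the middle of its underside. To be left where it is
- bracket: bystander: grey printed bracket, 60 mm wide, about 65 mm high, loose, beside the stand; origin at the middle of its underside. To be left where it is
- cutters: bystander: side cutters lying flat, 125 mm long, 14 mm high, loose, on the bench, to the left or right; origin at the middle of its underside. To be left where it is
- bottle: bystander: clear bottle, 68 mm across, 150 mm high, loose, on the bench, to the left or right; origin at the middle of its underside. To be left where it is
- clamps: bystander: soldering clamp stand with two arms, 170 mm wide, about 125 mm high, round foot 80 mm across, loose, on the bench, to the left or right; origin at the middle of its underside. To be left where it is
- tyre: the wheel's rubber tyre, 36 mm wide, from 114 to 150 mm from the axle, on an aluminium rim 34 mm wide whose inside is 104 mm from the axle; origin at the centre of the wheel. Not to be pushed
- valve: the valve stem; its origin is also at the centre of the wheel (see point valve_cap for the stem itself). Not to be pushed

How it is judged:
At the end, for the whole second after the job is handed in: The valve stem is straight above the axle to within 6 degrees and the wheel stands still (under 0.05 rad/s) (angle between axle's own z axis and vertical below 0.105 rad and velocity of joint wheel between -0.05 and 0.05 rad/s); the robot touches nothing.
It fails at once if the tyre is pushed (more than 6 N) (contact force between any of the fingers, the arm and tyre above 6 N).
It fails at once if the valve stem is pushed (more than 3 N) (contact force between any of the fingers, the arm and valve above 3 N).
It fails at once if the wheel is flicked into a spin (faster than 5 rad/s) (velocity of joint wheel above 5 rad/s or velocity of joint wheel below -5 rad/s).
It fails at once if the wheel or its stand is gripped or pushed hard (more than 25 N) (contact force between any of the fingers, the arm and stand above 25 N).
It fails at once if a bystander is moved, tipped or lifted (more than 30 mm) (distance of any of tape, marker, sensor, bracket, cutters, bottle, clamps from where it was at the start of the episode above 0.03 m).
It also fails if it takes over 69 s, if anything falls off the work surface, if the arm or the gripper's body presses on something with over 40 N, if the wrist force passes 120 N, or if a joint passes its speed limit or range.

## Robot

A 6-joint arm with a two-finger parallel gripper is mounted at the origin on the work surface. World frame = base frame: x ahead of the robot, y to its left, z up, the work surface at z = 0. Lengths are in m, angles in rad, forces in N, time in s.
With the tool pointing down it reaches from about 0.3 to 0.75 m from the base axis. Payload 8.5 kg.
Tool frame: the origin (TCP) lies midway between the tips of the shut fingers; the grasp point (between the pads) lies 19 mm behind it; z points along the fingers, y is the direction in which the jaws open and shut (so a half turn about z gives the same grasp; the last joint's range is limited). The gripper opens to 85 mm and grips with 20 to 120 N. Pads are 22 mm wide; open, the fingers measure 114 mm over their backs; the gripper's body (76 mm by 85 mm) begins 54 mm behind the grasp point. The pads swing forward as they close: fully open they stand 13 mm farther back than shut.
Start: joints at [-0.215, 0.381, 1.297, -0, 1.464, -0.215], TCP at [0.55, 0, 0.231] pointing down, gripper open.
Joint ranges: [-3.11, 3.11], [-0.89, 2.33], [0.22, 2.48], [-1.42, 4.56], [0.17, 2.85], [-2.88, 2.88]. Speed limits (rad/s): [2.39, 2.39, 3.14, 3.14, 3.14, 3.14].

## Interface

Orientations are given as a unit quaternion [x, y, z, w].
In Python, from bench import bot, optics gives the robot as it stands. The module is installed in compiled form; this text tells all that it offers.
- The arm moves only by the shell command python3 -m creep 'ROWS' [OPENING] [FORCE]. ROWS is text: rows parted by semicolons, each of 6 numbers parted by spaces: the shift along the world's x, y, z in m, then the turn, a rotation vector about the world's x, y, z in degrees. A call has 1 to 12 rows; each row shifts and turns the commanded pose from where the row before left it; what a row does not reach is not made up. A row lasts 1/8 s, in which the tool goes at most 62.5 mm and 10.7 degrees, less where a joint would pass 70% of its speed; a pose out of reach is approached as far as the arm can. A call with a gripper value outside its range is refused whole. OPENING is the finger opening in m, from 0 to 0.0854, set as the call begins (- or left out, the last holds). The fingers move at their own pace and stop on an object; FORCE is the grip in N (left out, the last holds). Time passes only in rows, so rows that do not move let the fingers close. It gives the time, the measured TCP pose, the force and the opening at its end, in the units of the state.
- bot.sense(): the state, without advancing time (a new reading comes with each control period).
- optics.camera(name): name is "scene" or "side" or "wrist"; returns the picture (384x512x3 uint8, red, green, blue); there is no depth.
- optics.calibration(name): a dict with "fx", "fy", "cx", "cy" (pixels), "extrinsics" (4x4, takes a point from camera to world coordinates). Camera axes: x right, y down, z forward; pixel columns grow to the right and rows downward; lengths in m; the calibration is good to about 2 mm. A picture is of the moment at which its call begins: read the wrist's pose just before it. calibration takes no time and is no camera call; for the wrist camera it gives the pose at the moment of the call.
- bot.sign_off(): hands the job in, once; it reports no verdict.
The state is a dict: "time_s": time; "q": joint angles; "joint_vel": joint speeds; "tau": joint torques, N m; "eef_pos": TCP position; "ee_rot": TCP orientation; "wrist_force": force on the tool from outside, world axes, zero at the start; "ft_torque": the same for the moment, N m; "opening": finger opening in m.
Only numpy, scipy, OpenCV 4.12 (cv2) and the standard library are available. Lean on these libraries where they do the work, as an engineer would, in place of code of your own. Each camera call takes 0.05 s, during which the arm holds its last target. There are 200 camera calls.

## Working session

There is one attempt and no reset: what is moved stays moved. The work goes in short steps, Python scripts to look and compute and a shell command to move; the robot and the scene stay as the last step left them, time stands still between calls to the robot, and variables do not carry over. Pictures are saved under pics/ and viewed, about 8 in all and at most 12, crops included, and the job is handed in when it is done.

```bash
mkdir -p pics; cat > h.py <<'E'
import cv2,numpy as np
from bench import bot,optics
def snap(cam,name,crop=None,s=1):
    im=optics.camera(cam)[:,:,::-1]
    if crop: x0,y0,x1,y1=crop; im=im[y0:y1,x0:x1]
    cv2.imwrite(f'pics/{name}.png',cv2.resize(im,None,fx=s,fy=s,interpolation=cv2.INTER_CUBIC))
def proj(cam,P):
    c=optics.calibration(cam);E=np.array(c['extrinsics']);p=(np.atleast_2d(P)-E[:3,3])@E[:3,:3]
    return np.c_[c['fx']*p[:,0]/p[:,2]+c['cx'],c['fy']*p[:,1]/p[:,2]+c['cy']]
def ray(cam,u,v):
    c=optics.calibration(cam);E=np.array(c['extrinsics'])
    d=E[:3,:3]@np.array([(u-c['cx'])/c['fx'],(v-c['cy'])/c['fy'],1]);return E[:3,3],d/np.linalg.norm(d)
E
python3 - <<'E'
from h import *
a=optics.camera('scene')[:,:,::-1];b=optics.camera('side')[:,:,::-1]
cv2.imwrite('pics/a.png',cv2.resize(a,(800,600),interpolation=cv2.INTER_CUBIC));cv2.imwrite('pics/b.png',cv2.resize(b,(800,600),interpolation=cv2.INTER_CUBIC))
for n in('scene','side','wrist'):
    c=optics.calibration(n);print(n,c['fx'],c['cx'],c['cy'],np.round(c['extrinsics'],3).tolist())
s=bot.sense();print(s['eef_pos'],s['ee_rot'],s['time_s'])
E
```

```text
scene 374.82416909046555 253.09476213975256 177.80578560309345 [[0.485, 0.703, -0.52, 1.177], [0.874, -0.382, 0.3, -0.331], [0.012, -0.6, -0.8, 1.089], [0.0, 0.0, 0.0, 1.0]]
side 401.94933363720787 248.80936427407931 188.5461765596184 [[0.98, -0.131, 0.149, 0.406], [-0.198, -0.584, 0.787, -0.916], [-0.016, -0.801, -0.598, 0.861], [0.0, 0.0, 0.0, 1.0]]
wrist 334.416255723284 260.145128426653 189.5543239996641 [[1.0, -0.0, -0.002, 0.55], [-0.001, -0.945, -0.327, 0.084], [-0.002, 0.327, -0.945, 0.373], [0.0, 0.0, 0.0, 1.0]]
[5.49737416e-01 5.75916475e-05 2.30764016e-01] [ 7.07114314e-01  7.07098933e-01 -3.56160942e-04 -5.64411794e-04] 0.1
```

View pics/a.png

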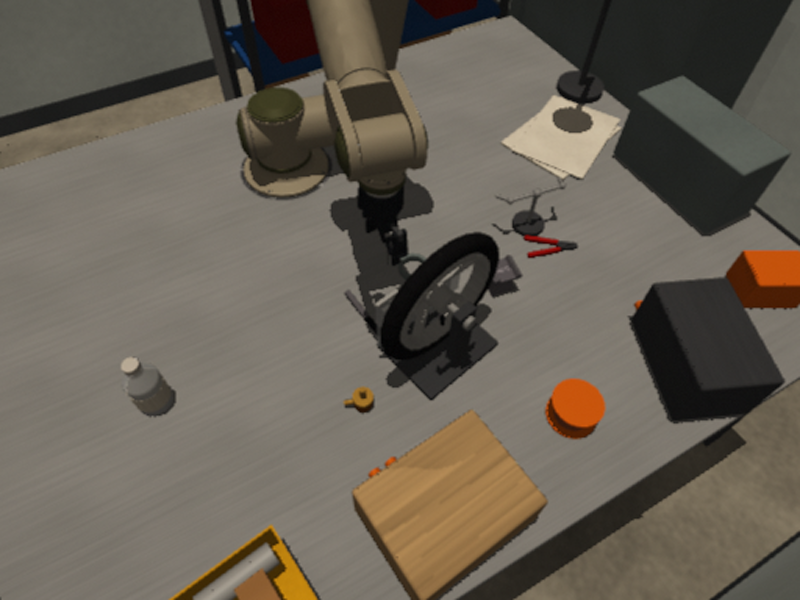

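View pics/b.png

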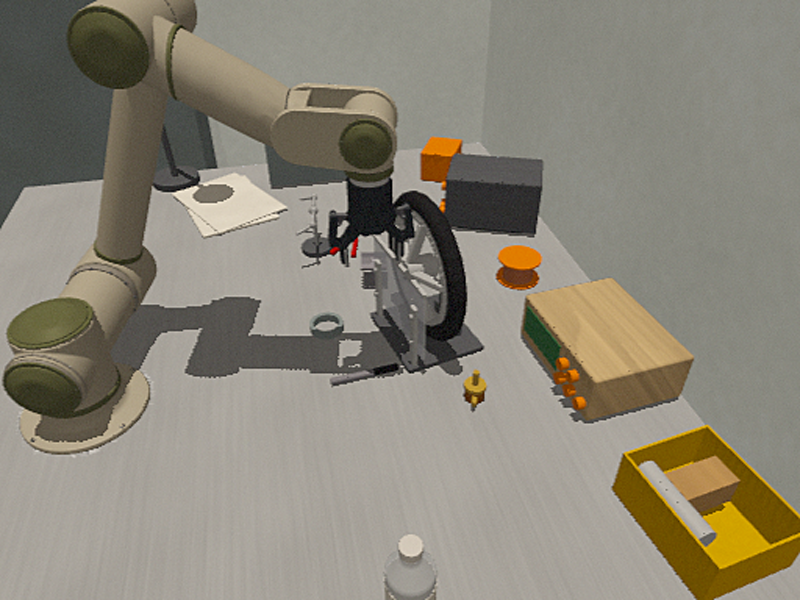

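```bash
python3 -m creep '-0.03 0 0.02 0 0 0;-0.02 0 0.02 0 -10 0;-0.02 0 0.01 0 -10 0;-0.01 0 0.01 0 -10 0;0 0 0.01 0 -10 0;0 0 0.01 0 -10 0;0 0 0.01 0 -10 0;0 0 0 0 -10 0;0 0 0 0 0 0' 0
python3 - <<'E'
from h import *
snap('wrist','c',s=1.5)
print(bot.sense()['q'],bot.sense()['time_s'])
E
```

```text
time_s: 1.23
eef_pos: [0.472, 0.0094, 0.3158]
ee_rot: [0.602, 0.618, 0.369, 0.346]
wrist_force: [0.2, -0.3, -0.5]
opening: -0.0002
[-0.4981924  -0.13775098  2.06877724  1.16673865  0.51365465 -1.3823071 ] 1.275
```

View pics/c.png

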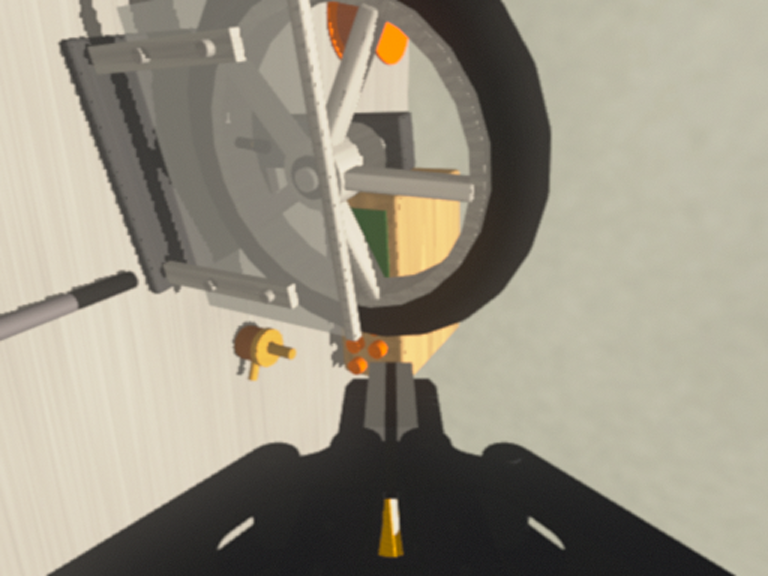

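```bash
cat > fit.py <<'E'
from h import *
from scipy.optimize import least_squares
def W(p,L):
    c,s=np.cos(p[2]),np.sin(p[2]);L=np.atleast_2d(L)
    return np.c_[p[0]+c*L[:,0]-s*L[:,1],p[1]+s*L[:,0]+c*L[:,1],L[:,2]]
def pol(x,r,a): return [x,-r*np.sin(a),.17+r*np.cos(a)]
E
python3 - <<'E'
from fit import *
d=np.pi/180
def model(p):
    t=p[3]
    L=[[-.056,-.117,.199],[p[4],.1,.012],[p[4],-.1,.012],pol(0,.075,t),pol(0,.104,t)]
    # top spoke = t-180 (spoke2), right one +72, left one -72 at rim r=.104
    L+=[pol(-p[5],.100,t-np.pi),pol(-p[5],.100,t-np.pi+72*d),pol(-p[5],.100,t-np.pi-72*d)]
    return W(p,L)
obs=np.array([[353,337],[65,42],[155,292],[269,148],[236,141],[468,188],[376,294],[372,12]])/1.5
f=lambda p:(proj('wrist',model(p))-obs).ravel()
best=min((least_squares(f,[.7,0,y,np.pi+g,-.085,.01],loss='soft_l1') for y in(-.4,0,.4) for g in(-.3,0,.3)),key=lambda r:r.cost)
p=best.x;print(np.round(p,4),p[2]/d,p[3]/d,best.cost);print(np.round(best.fun.reshape(-1,2),1).tolist())
np.save('p.npy',p)
a=np.linspace(0,2*np.pi,73)
for cam in('wrist','side','scene'):
    im=optics.camera(cam)[:,:,::-1].copy()
    for L in([pol(-.018,.15,t) for t in a],[pol(0,.104,t) for t in a],[[-.056,.117,.199],[-.056,-.117,.199]],[pol(0,.104,p[3]),pol(0,.075,p[3])]):
        q=proj(cam,W(p,L)); cv2.polylines(im,[np.round(q*8).astype(int).reshape(-1,1,2)],False,(0,255,0),1,cv2.LINE_AA,3)
    if cam!='scene':cv2.imwrite(f'pics/o_{cam}.png',im)
    if cam=='wrist':A=im
    if cam=='side':B=cv2.resize(im[90:250,210:330],(288,384))
cv2.imwrite('pics/o.png',np.hstack([A,B]))
E
```

```text
[ 0.6629  0.0678  0.2031  3.2581 -0.0803  0.0088] 11.638233682454404 186.6779893860639 17.745299864509253
[[2.1, 1.5], [0.0, -3.9], [0.3, 1.9], [-2.4, -0.7], [1.5, 0.8], [-1.5, -1.2], [-0.9, -5.1], [0.1, 3.4]]
```

View pics/o.png

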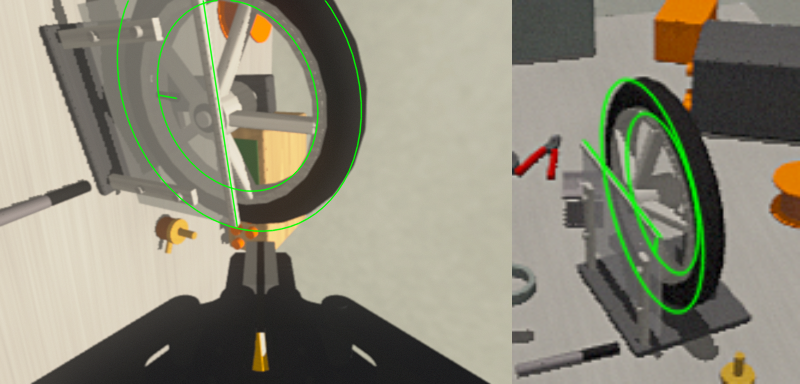

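```bash
python3 - <<'E'
from fit import *
d=np.pi/180;a=np.linspace(0,2*np.pi,181)
T=[pol(x,r,t) for x,r in((-.018,.143),(-.011,.149),(0,.15),(.011,.149),(.018,.143)) for t in a]
def model(p):
    t=p[3]
    L=[[-.056,-.117,.199],[p[4],.1,.012],[p[4],-.1,.012],pol(0,.075,t),pol(0,.104,t)]
    L+=[pol(-p[5],.100,t-np.pi),pol(-p[5],.100,t-np.pi+72*d),pol(-p[5],.100,t-np.pi-72*d)]
    return W(p,L)
obs=np.array([[353,337],[65,42],[155,292],[269,148],[236,141],[468,188],[376,294],[372,12]])/1.5
def f(p):
    r=list((proj('wrist',model(p))-obs).ravel());t=W(p,T)
    q=proj('wrist',t);r+=[q[:,0].max()-366.7,q[:,1].max()-222.5]
    q=proj('side',t);r+=[q[:,1].min()-122,q[:,0].max()-297.5]
    q=proj('scene',t);r+=[q[:,1].min()-149,q[:,0].min()-243.5,q[:,0].max()-319,q[:,1].max()-230]
    return np.array(r)
best=min((least_squares(f,[.7,0,y,np.pi+g,-.085,.01],loss='soft_l1') for y in(-.4,0,.4) for g in(-.3,0,.3)),key=lambda r:r.cost)
p=best.x;print(np.round(p,4),p[2]/d,p[3]/d,best.cost);print(np.round(best.fun,1).tolist())
np.save('p.npy',p)
def draw(cam):
    im=optics.camera(cam)[:,:,::-1].copy()
    for L in([pol(-.018,.114,t) for t in a],[pol(0,.15,t) for t in a],[[-.056,.117,.199],[-.056,-.117,.199]],[pol(0,.104,p[3]),pol(0,.075,p[3])]):
        q=proj(cam,W(p,L)); cv2.polylines(im,[np.round(q*8).astype(int).reshape(-1,1,2)],False,(0,255,0),1,cv2.LINE_AA,3)
    return im
A=draw('wrist')[:260,50:450];B=cv2.resize(draw('side')[90:250,210:330],(195,260));C=cv2.resize(draw('scene')[135:265,215:340],(250,260))
cv2.imwrite('pics/o2.png',np.hstack([A,B,C])[:,:800])
print(W(p,[[0,0,.17],[-.056,0,.199]]))
E
```

```text
Traceback (most recent call last):
  File "h.py", line 8, in proj
    c=optics.calibration(cam);E=np.array(c['extrinsics']);p=(np.atleast_2d(P)-E[:3,3])@E[:3,:3]
ValueError: time passes only in moves, steps and waits
```

```bash
sed -i "s/^from bench.*/&\nfrom functools import lru_cache\n@lru_cache\ndef cal(n): return optics.calibration(n)/; s/c=optics.calibration(cam)/c=cal(cam)/" h.py
cat > fit2.py <<'E'
from fit import *
d=np.pi/180;a=np.linspace(0,2*np.pi,181)
T=[pol(x,r,t) for x,r in((-.018,.143),(-.011,.149),(0,.15),(.011,.149),(.018,.143)) for t in a]
def model(p):
    t=p[3]
    L=[[-.056,-.117,.199],[p[4],.1,.012],[p[4],-.1,.012],pol(0,.075,t),pol(0,.104,t)]
    L+=[pol(-p[5],.100,t-np.pi),pol(-p[5],.100,t-np.pi+72*d),pol(-p[5],.100,t-np.pi-72*d)]
    return W(p,L)
obs=np.array([[353,337],[65,42],[155,292],[269,148],[236,141],[468,188],[376,294],[372,12]])/1.5
def f(p):
    r=list((proj('wrist',model(p))-obs).ravel());t=W(p,T)
    q=proj('wrist',t);r+=[q[:,0].max()-366.7,q[:,1].max()-222.5]
    q=proj('side',t);r+=[q[:,1].min()-122,q[:,0].max()-297.5]
    q=proj('scene',t);r+=[q[:,1].min()-149,q[:,0].min()-243.5,q[:,0].max()-319,q[:,1].max()-230]
    return np.array(r)
best=min((least_squares(f,[.7,0,y,np.pi+g,-.085,.01],loss='soft_l1') for y in(-.4,0,.4) for g in(-.3,0,.3)),key=lambda r:r.cost)
p=best.x;print(np.round(p,4),p[2]/d,p[3]/d,best.cost);print(np.round(best.fun,1).tolist())
np.save('p.npy',p)
def draw(cam):
    im=optics.camera(cam)[:,:,::-1].copy()
    for L in([pol(-.018,.114,t) for t in a],[pol(0,.15,t) for t in a],[[-.056,.117,.199],[-.056,-.117,.199]],[pol(0,.104,p[3]),pol(0,.075,p[3])]):
        q=proj(cam,W(p,L)); cv2.polylines(im,[np.round(q*8).astype(int).reshape(-1,1,2)],False,(0,255,0),1,cv2.LINE_AA,3)
    return im
A=draw('wrist')[:260,50:450];B=cv2.resize(draw('side')[90:250,210:330],(195,260));C=cv2.resize(draw('scene')[135:265,215:340],(250,260))
cv2.imwrite('pics/o2.png',np.hstack([A,B,C])[:,:800])
print(W(p,[[0,0,.17],[-.056,0,.199]]))
E
python3 fit2.py
```

```text
[ 0.6638  0.0682  0.2097  3.2579 -0.0793  0.0069] 12.012104483669527 186.66198558213577 26.11689328447509
[1.6, 1.0, -0.2, -3.9, 0.6, 1.2, -3.2, -1.1, 0.7, 0.5, -1.8, -2.0, -0.7, -6.4, -0.1, 3.2, 0.5, 3.7, -0.9, 2.5, -1.4, -1.1, 1.8, 0.9]
[[0.66383905 0.06815445 0.17      ]
 [0.60906525 0.05649982 0.199     ]]
```

View pics/o2.png

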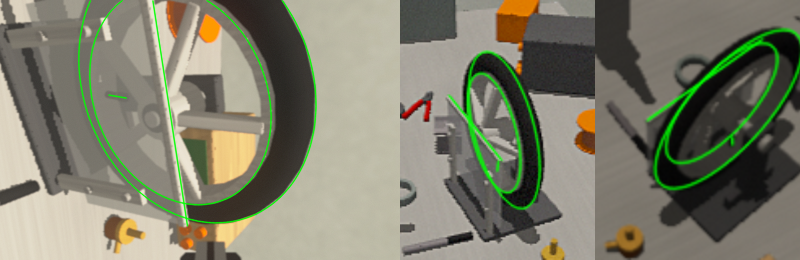

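```bash
cat > tgt.py <<'E'
from fit import *
from scipy.spatial.transform import Rotation as R
import sys
p=np.load('p.npy');s=bot.sense();M=R.from_quat(s['ee_rot']).as_matrix();e=np.array(s['eef_pos'])
c,sn=np.cos(p[2]),np.sin(p[2]);d=e-np.r_[p[:2],.17];loc=np.array([c*d[0]+sn*d[1],-(-sn*d[0]+c*d[1]),d[2]])
print('t',s['time_s'],'depth,u,h mm',np.round(loc*1e3,1),'F',np.round(s['wrist_force'],1),'q',np.round(s['q'],2))
print('tool axes',np.round(M.T,3).tolist())
for a in sys.argv[1:]:
    x,u,h=[float(v)/1e3 for v in a.split(',')];w=W(p,[[x,-u,.17+h]])[0];print(a,np.round(w,4),'shift',np.round((w-e)*1e3,1))
E
python3 tgt.py=- 2>/dev/null; python3 tgt.py -- 2>/dev/null | head -2; python3 - <<'E'
import sys;sys.argv=['x','-100,-34,58','-16,-34,55','-16,50,55']
exec(open('tgt.py').read())
E
```

```text
t 1.575 depth,u,h mm [-199.1   17.7  147.2] F [ 0.7 -0.2 -0.9] q [-0.5  -0.14  2.07  1.17  0.51 -1.39]
tool axes [[-0.038, 0.999, 0.016], [0.486, 0.005, 0.874], [0.873, 0.04, -0.486]]
t 1.575 depth,u,h mm [-199.1   17.7  147.2] F [ 0.7 -0.2 -0.9] q [-0.5  -0.14  2.07  1.17  0.51 -1.39]
tool axes [[-0.038, 0.999, 0.016], [0.486, 0.005, 0.874], [0.873, 0.04, -0.486]]
-100,-34,58 [0.559  0.0806 0.228 ] shift [ 86.1  71.2 -89.2]
-16,-34,55 [0.6411 0.0981 0.225 ] shift [168.3  88.7 -92.2]
-16,50,55 [0.6586 0.0159 0.225 ] shift [185.8   6.5 -92.2]
```

```bash
python3 -m creep '0.02 0.018 -0.02 0 -5 0;0.02 0.018 -0.02 0 -4 0;0.02 0.018 -0.02 0 0 5;0.02 0.017 -0.03 0 0 4;0 0 0 0 0 0;0 0 0 0 0 0'
python3 - <<'E'
import sys;sys.argv=['x','-100,-34,58','-16,-34,55','-16,50,55']
exec(open('tgt.py').read())
snap('wrist','d',s=1.5)
E
```

```text
time_s: 2.33
eef_pos: [0.5369, 0.069, 0.2528]
ee_rot: [0.525, 0.648, 0.437, 0.337]
wrist_force: [-0.1, 0.3, -0.6]
opening: -0.0001
t 2.325 depth,u,h mm [-124.   -27.2   82.8] F [-0.1  0.3 -0.6] q [-0.35  0.16  2.12  1.96  0.58 -2.25]
tool axes [[-0.222, 0.975, 0.022], [0.387, 0.067, 0.92], [0.895, 0.212, -0.392]]
-100,-34,58 [0.559  0.0806 0.228 ] shift [ 22.   11.6 -24.8]
-16,-34,55 [0.6411 0.0981 0.225 ] shift [104.2  29.1 -27.8]
-16,50,55 [0.6586 0.0159 0.225 ] shift [121.7 -53.  -27.8]
```

View pics/d.png

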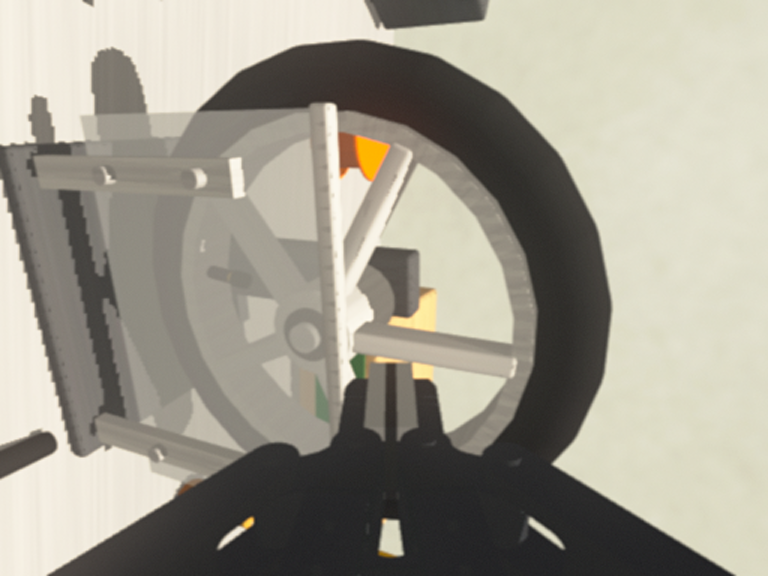

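```bash
cat > fit3.py <<'E'
from fit import *
d=np.pi/180;a=np.linspace(0,2*np.pi,181)
T=[pol(x,r,t) for x,r in((-.018,.143),(-.011,.149),(0,.15),(.011,.149),(.018,.143)) for t in a]
def model(p):
    t=p[3]
    L=[[-.056,.117,.199],[p[4],.1,.012],[p[4],-.1,.012],pol(0,.075,t),pol(0,.104,t)]
    L+=[pol(-p[5],.100,t-np.pi),pol(-p[5],.100,t-np.pi-72*d)]
    return W(p,L)
obs=np.array([[324,105],[5,150],[80,452],[252,283],[212,272],[510,365],[403,152]])/1.5
def f(p):
    r=list((proj('wrist',model(p))-obs).ravel());t=W(p,T)
    q=proj('wrist',t);r+=[q[:,0].max()-407,q[:,1].min()-27]
    q=proj('side',t);r+=[q[:,1].min()-122,q[:,0].max()-297.5]
    q=proj('scene',t);r+=[q[:,1].min()-149,q[:,0].min()-243.5,q[:,0].max()-319,q[:,1].max()-230]
    return np.array(r)
p0=np.load('p.npy');print(np.round(f(p0),1).tolist())
b=least_squares(f,p0,loss='soft_l1');p=b.x;print(np.round(p,4),p[2]/d,p[3]/d,b.cost);print(np.round(b.fun,1).tolist())
np.save('p.npy',p)
import sys;sys.argv=['x','-100,-34,56','-16,-34,55','-16,50,55']
exec(open('tgt.py').read())
E
python3 fit3.py
```

```text
[5.7, -2.2, 1.8, -4.0, 2.0, 4.2, -3.9, -1.5, -0.2, -0.2, -4.3, -7.0, 0.0, 3.6, -0.2, -1.5, -0.9, 2.5, -1.4, -1.1, 1.8, 0.9]
[ 0.6623  0.0665  0.2133  3.2732 -0.079   0.0089] 12.223209630262167 187.54118850233823 31.194312708716204
[4.1, 0.2, -0.1, -1.9, 1.2, 6.2, -5.0, -0.8, -1.4, 0.0, -5.7, -1.9, -0.3, 6.6, -0.4, -0.0, -0.6, 2.3, -1.6, -1.7, 1.0, 0.8]
t 2.375 depth,u,h mm [-122.2  -28.9   83.3] F [-0.7  0.4  0.2] q [-0.35  0.16  2.12  1.96  0.58 -2.25]
tool axes [[-0.222, 0.975, 0.021], [0.385, 0.068, 0.92], [0.896, 0.212, -0.391]]
-100,-34,56 [0.5574 0.0786 0.226 ] shift [ 20.6   9.7 -27.3]
-16,-34,55 [0.6395 0.0964 0.225 ] shift [102.7  27.5 -28.3]
-16,50,55 [0.6573 0.0143 0.225 ] shift [120.5 -54.6 -28.3]
```

```bash
python3 -m creep '0.010 0.005 -0.014 0 0 0;0.010 0.005 -0.014 0 0 0;0.02 0.005 0 0 0 0;0.02 0.004 0 0 0 0;0.02 0.004 0 0 0 0;0.02 0.004 0 0 0 0;0 0 0 0 0 0;0 0 0 0 0 0'
cat > go.py <<'E'
import sys;sys.argv=['x']+sys.argv[1].split()
exec(open('tgt.py').read())
E
python3 go.py '-16,-34,55 -16,50,55'
```

```text
time_s: 3.38
eef_pos: [0.6363, 0.0958, 0.2249]
ee_rot: [0.525, 0.648, 0.437, 0.337]
wrist_force: [-0.6, -0.2, 0.4]
opening: -0.0001
t 3.375 depth,u,h mm [-19.2 -34.1  54.9] F [-0.6 -0.2  0.4] q [-0.19  0.36  1.92  2.15  0.47 -2.36]
tool axes [[-0.222, 0.975, 0.021], [0.386, 0.068, 0.92], [0.895, 0.212, -0.391]]
-16,-34,55 [0.6395 0.0964 0.225 ] shift [3.2 0.5 0.1]
-16,50,55 [0.6573 0.0143 0.225 ] shift [ 21.  -81.6   0.1]
```

```bash
python3 -m creep '0.0032 -0.007 0 0 0 0;0.002 -0.007 0 0 0 0;0.0016 -0.006 0 0 0 0;0.0016 -0.006 0 0 0 0;0.0016 -0.006 0 0 0 0;0.0016 -0.006 0 0 0 0'
python3 go.py '-16,50,55'
python3 -m creep '0.0016 -0.006 0 0 0 0;0.0016 -0.006 0 0 0 0;0.0016 -0.006 0 0 0 0;0.0016 -0.006 0 0 0 0;0 0 0 0 0 0'
python3 - <<'E'
import sys;sys.argv=['x','-16,50,55']
exec(open('tgt.py').read())
snap('wrist','e',s=1.5)
E
```

```text
time_s: 4.12
eef_pos: [0.6481, 0.0586, 0.2236]
ee_rot: [0.525, 0.649, 0.437, 0.336]
wrist_force: [-1.5, 5.4, -0.3]
opening: 0.0
t 4.125 depth,u,h mm [-15.6   4.7  53.6] F [-1.5  5.4 -0.3] q [-0.28  0.38  1.89  2.01  0.52 -2.27]
tool axes [[-0.224, 0.974, 0.023], [0.388, 0.068, 0.919], [0.894, 0.215, -0.393]]
-16,50,55 [0.6573 0.0143 0.225 ] shift [  9.2 -44.4   1.4]
time_s: 4.75
eef_pos: [0.6551, 0.0336, 0.2242]
ee_rot: [0.525, 0.648, 0.437, 0.337]
wrist_force: [0.3, 0.2, 0.5]
opening: 0.0001
t 4.75 depth,u,h mm [-14.   30.6  54.2] F [0.3 0.2 0.5] q [-0.33  0.39  1.87  1.94  0.55 -2.22]
tool axes [[-0.222, 0.975, 0.022], [0.387, 0.067, 0.92], [0.895, 0.213, -0.392]]
-16,50,55 [0.6573 0.0143 0.225 ] shift [  2.1 -19.4   0.8]
```

View pics/e.png

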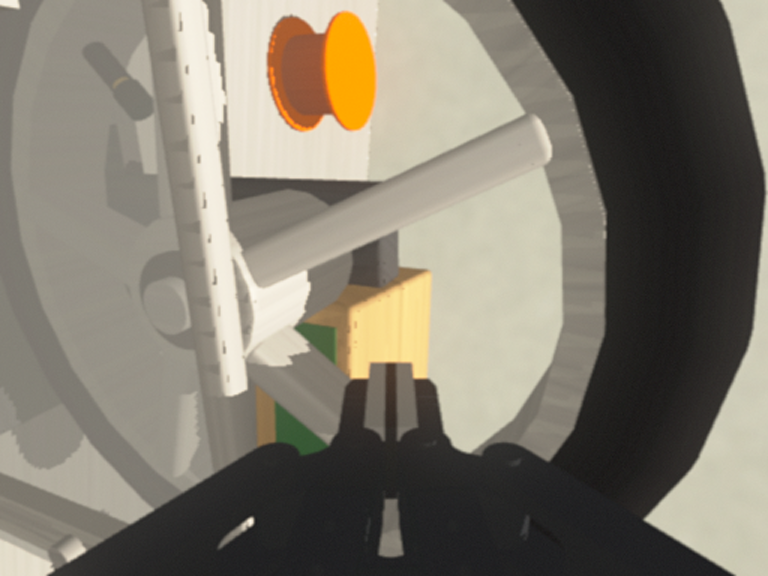

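```bash
python3 -m creep '0.001 -0.006 0 0 0 0;0.001 -0.006 0 0 0 0;0 0 0 0 0 0;-0.001 0.005 0 0 0 0;-0.02 -0.004 0.001 0 0 0;-0.02 -0.004 0 0 0 0;-0.005 0.025 0 0 0 0;-0.005 0.03 0 0 0 0;-0.005 0.03 0 0 0 0;0 0 0 0 0 0'
python3 - <<'E'
import sys;sys.argv=['x','-18,-45,55']
exec(open('tgt.py').read())
snap('wrist','f',s=1.5)
E
```

```text
time_s: 6.05
eef_pos: [0.6004, 0.1058, 0.2251]
ee_rot: [0.524, 0.649, 0.437, 0.336]
wrist_force: [0.3, -0.6, -0.1]
opening: -0.0002
t 6.05 depth,u,h mm [-52.2 -51.5  55.1] F [ 0.3 -0.6 -0.1] q [-0.18  0.32  2.    2.22  0.49 -2.43]
tool axes [[-0.224, 0.974, 0.022], [0.387, 0.069, 0.919], [0.894, 0.215, -0.393]]
-18,-45,55 [0.6352 0.1067 0.225 ] shift [34.8  0.9 -0.1]
```

View pics/f.png

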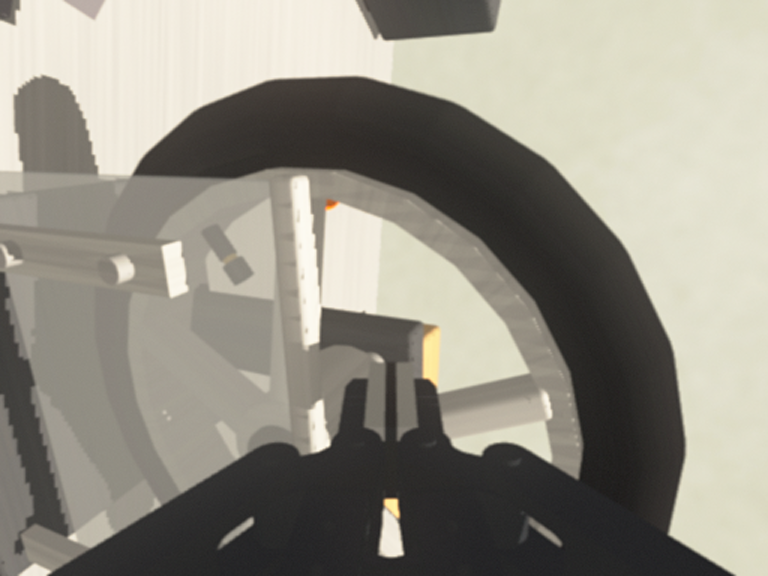

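```bash
cat > ang.py <<'E'
from fit import *
def ang(cam,u,v,x=0,s=1.5):
    p=np.load('p.npy');o,d=ray(cam,u/s,v/s);n=np.array([np.cos(p[2]),np.sin(p[2]),0]);c=np.r_[p[:2],.17]+x*n
    P=o+d*((c-o)@n)/(d@n)-c;e=np.array([-n[1],n[0],0]);a,b=-(P@e),P[2];return np.degrees(np.arctan2(a,b))%360,np.hypot(a,b)*1e3
E
python3 -c "
from ang import *
print(ang('wrist',236,275),ang('wrist',212,232),ang('wrist',540,405,-.008))"
```

```text
(np.float64(232.39136610412783), np.float64(78.47425618222117)) (np.float64(234.22935656914854), np.float64(101.69991420193637)) (np.float64(343.95969089115977), np.float64(102.14170939440001))
```

```bash
python3 -m creep '0.017 0.004 0 0 0 0;0.017 0.003 0 0 0 0;0 0 0 0 0 0;0.0014 -0.006 0 0 0 0;0.0013 -0.006 0 0 0 0;0.0013 -0.006 0 0 0 0;0.0013 -0.006 0 0 0 0;0.0013 -0.006 0 0 0 0;0.0013 -0.006 0 0 0 0;0.0013 -0.006 0 0 0 0;0.0013 -0.006 0 0 0 0;0.0013 -0.006 0 0 0 0'
python3 go.py '-17,43,55'
```

```text
time_s: 7.6
eef_pos: [0.6461, 0.0574, 0.225]
ee_rot: [0.524, 0.649, 0.437, 0.336]
wrist_force: [-1.5, 5.8, -0.7]
opening: -0.0
t 7.6 depth,u,h mm [-17.7   5.5  55. ] F [-1.5  5.8 -0.7] q [-0.28  0.37  1.89  2.01  0.53 -2.26]
tool axes [[-0.224, 0.974, 0.022], [0.387, 0.068, 0.92], [0.894, 0.215, -0.392]]
-17,43,55 [0.6548 0.0209 0.225 ] shift [  8.7 -36.5   0. ]
```

Push on, then retreat and return to the left.

```bash
python3 -m creep '0.0014 -0.006 0 0 0 0;0.0014 -0.006 0 0 0 0;0.0014 -0.006 0 0 0 0;0.0014 -0.006 0 0 0 0;0.0014 -0.006 0 0 0 0;0.0014 -0.006 0 0 0 0;0 0 0 0 0 0;-0.001 0.005 0 0 0 0;-0.02 -0.004 0 0 0 0;-0.02 -0.004 0 0 0 0;0 0 0 0 0 0'
python3 go.py '-52,-53,55'
python3 -m creep '-0.005 0.025 0 0 0 0;-0.005 0.025 0 0 0 0;-0.005 0.025 0 0 0 0;-0.004 0.017 0 0 0 0;0 0 0 0 0 0;0 0 0 0 0 0'
python3 - <<'E'
import sys;sys.argv=['x','-17,-50,55']
exec(open('tgt.py').read())
snap('wrist','g',s=1.5)
E
```

```text
time_s: 8.98
eef_pos: [0.6138, 0.0178, 0.2252]
ee_rot: [0.525, 0.648, 0.436, 0.337]
wrist_force: [0.6, -0.4, 0.2]
opening: 0.0001
t 8.975 depth,u,h mm [-57.8  37.3  55.2] F [ 0.6 -0.4  0.2] q [-0.41  0.33  1.97  1.93  0.62 -2.26]
tool axes [[-0.221, 0.975, 0.022], [0.387, 0.067, 0.92], [0.895, 0.212, -0.392]]
-52,-53,55 [0.6003 0.1073 0.225 ] shift [-13.5  89.5  -0.2]
time_s: 9.72
eef_pos: [0.5959, 0.1097, 0.2253]
ee_rot: [0.525, 0.648, 0.437, 0.337]
wrist_force: [0.4, -0.1, 0.7]
opening: -0.0001
t 9.725 depth,u,h mm [-55.8 -56.2  55.3] F [ 0.4 -0.1  0.7] q [-0.17  0.31  2.01  2.25  0.49 -2.45]
tool axes [[-0.222, 0.975, 0.022], [0.386, 0.068, 0.92], [0.895, 0.212, -0.392]]
-17,-50,55 [0.6351 0.1118 0.225 ] shift [39.2  2.1 -0.3]
```

View pics/g.png

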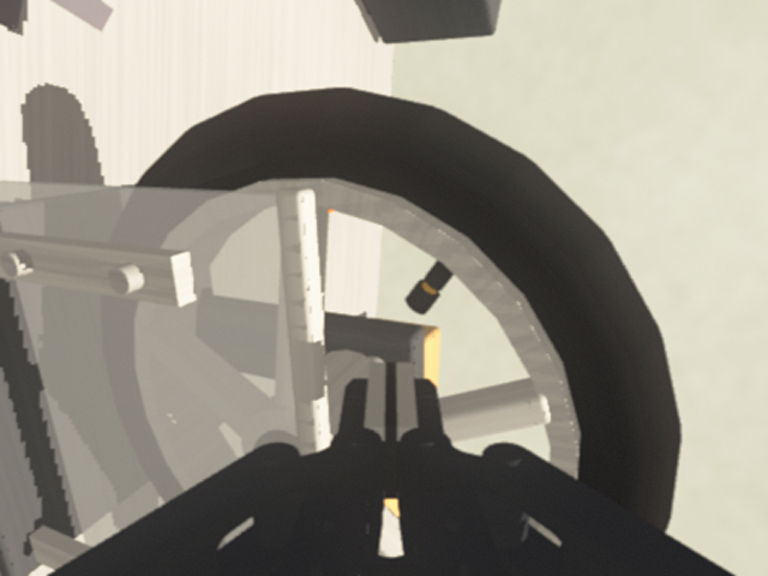

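```bash
python3 -c "
from ang import *
print(ang('wrist',418,300),ang('wrist',445,268),ang('wrist',540,405,-.008))"; python3 go.py '-21,-47,56'
python3 -m creep '0.017 0 0.001 0 0 0;0.017 -0.001 0 0 0 0;0 0 0 0 0 0'
python3 go.py '-20,12,55'
```

```text
(np.float64(304.2698021487307), np.float64(79.04242161980068)) (np.float64(304.8491269985082), np.float64(98.15860099920712)) (np.float64(342.22646834471624), np.float64(102.90487948880595))
t 9.775 depth,u,h mm [-55.9 -56.   55.3] F [-0.8 -0.1 -0.8] q [-0.17  0.31  2.01  2.25  0.49 -2.45]
tool axes [[-0.221, 0.975, 0.022], [0.386, 0.067, 0.92], [0.895, 0.212, -0.392]]
-21,-47,56 [0.6318 0.108  0.226 ] shift [36.  -1.4  0.7]
time_s: 10.15
eef_pos: [0.6302, 0.1081, 0.2263]
ee_rot: [0.525, 0.648, 0.437, 0.337]
wrist_force: [0.3, -0.4, -0.5]
opening: 0.0
t 10.15 depth,u,h mm [-22.6 -47.4  56.3] F [ 0.3 -0.4 -0.5] q [-0.16  0.35  1.93  2.2   0.45 -2.39]
tool axes [[-0.221, 0.975, 0.021], [0.386, 0.067, 0.92], [0.896, 0.212, -0.391]]
-20,12,55 [0.6453 0.0506 0.225 ] shift [ 15.1 -57.5  -1.3]
```

```bash
python3 -m creep '0.0016 -0.006 0 0 0 0;0.0016 -0.006 0 0 0 0;0.0016 -0.006 0 0 0 0;0.0016 -0.006 0 0 0 0;0.0016 -0.006 0 0 0 0;0.0016 -0.006 0 0 0 0;0.0016 -0.006 0 0 0 0;0.0014 -0.005 0 0 0 0;0.001 -0.004 0 0 0 0;0 0 0 0 0 0'
python3 - <<'E'
import sys;sys.argv=['x','-20,12,55']
exec(open('tgt.py').read())
snap('wrist','i',s=1.5)
E
```

```text
time_s: 11.4
eef_pos: [0.6424, 0.0578, 0.226]
ee_rot: [0.525, 0.648, 0.437, 0.337]
wrist_force: [-1.9, 1.6, -0.1]
opening: 0.0
t 11.4 depth,u,h mm [-21.3   4.3  56. ] F [-1.9  1.6 -0.1] q [-0.28  0.37  1.9   2.01  0.53 -2.27]
tool axes [[-0.222, 0.975, 0.022], [0.387, 0.067, 0.92], [0.895, 0.213, -0.392]]
-20,12,55 [0.6453 0.0506 0.225 ] shift [ 2.9 -7.2 -1. ]
```

View pics/i.png

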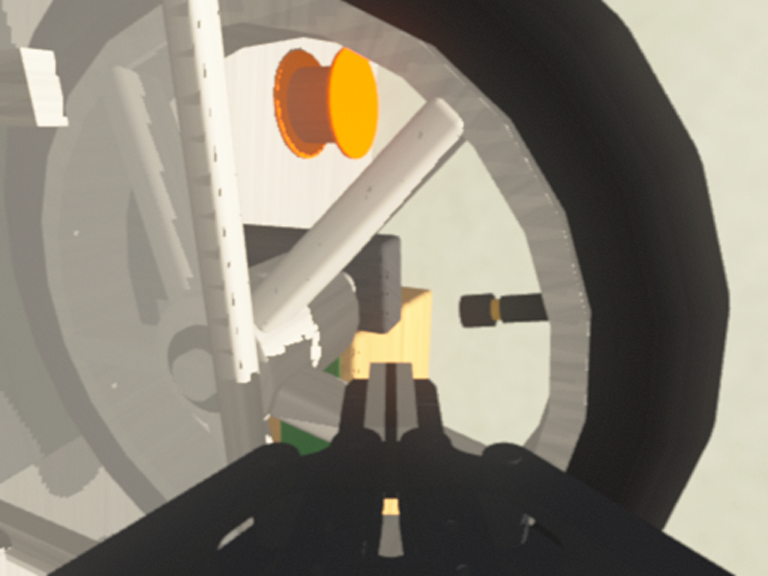

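```bash
python3 -c "
from ang import *
print(ang('wrist',461,311),ang('wrist',545,307),ang('wrist',445,115,-.008))
c,_=ray('wrist',0,0)
p=np.load('p.npy')
for t in(-8,-6,-4,-2,0):
  q=proj('wrist',W(p,[pol(0,.075,np.radians(t)),pol(0,.104,np.radians(t))]))*1.5;print(t,q.round(0).tolist())"
```

```text
(np.float64(347.3660958952785), np.float64(75.0762442403469)) (np.float64(347.903995011074), np.float64(102.22725691901141)) (np.float64(311.3075711718363), np.float64(104.53500251611035))
-8 [[463.0, 328.0], [553.0, 329.0]]
-6 [[464.0, 335.0], [554.0, 340.0]]
-4 [[465.0, 342.0], [554.0, 350.0]]
-2 [[465.0, 349.0], [553.0, 361.0]]
0 [[465.0, 356.0], [553.0, 371.0]]
```

```bash
python3 -m creep '0.001 -0.004 0 0 0 0;0.001 -0.004 0 0 0 0;0.0006 -0.0027 0 0 0 0;0 0 0 0 0 0;0 0 0 0 0 0;-0.001 0.006 0 0 0 0;-0.02 -0.004 0 0 0 0;-0.02 -0.004 0 0 0 0;-0.03 -0.006 0.01 0 0 0;-0.03 0.02 0.02 0 0 0;0 0 0 0 0 0;0 0 0 0 0 0'
python3 - <<'E'
import sys;sys.argv=['x']
exec(open('tgt.py').read())
snap('wrist','j',s=1.5)
E
```

```text
time_s: 12.95
eef_pos: [0.5451, 0.059, 0.2565]
ee_rot: [0.525, 0.648, 0.437, 0.337]
wrist_force: [-0.7, -0.4, 0.2]
opening: 0.0001
t 12.95 depth,u,h mm [-116.1  -17.4   86.5] F [-0.7 -0.4  0.2] q [-0.37  0.16  2.1   1.91  0.58 -2.21]
tool axes [[-0.222, 0.975, 0.021], [0.386, 0.068, 0.92], [0.896, 0.212, -0.391]]
```

View pics/j.png

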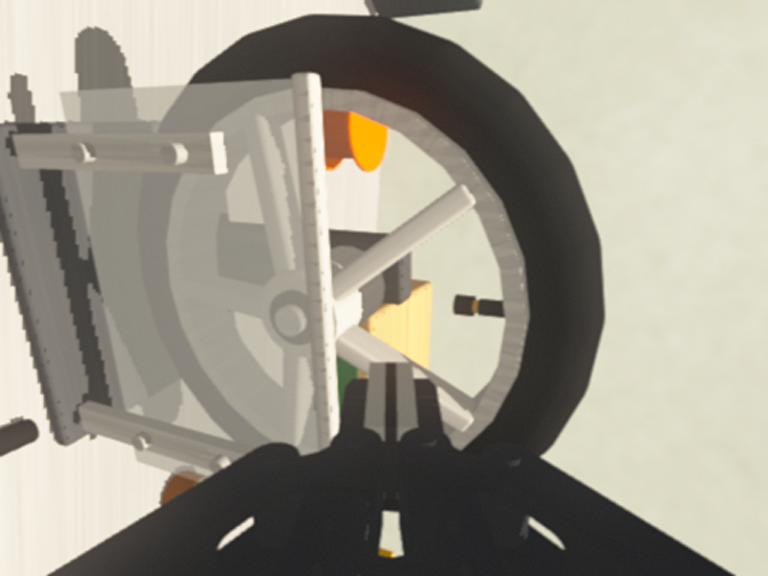

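```bash
python3 -c "
from ang import *
print(ang('wrist',456,305),ang('wrist',503,310),ang('wrist',466,195,-.008),ang('wrist',466,420,-.008))
p=np.load('p.npy')
for t in(-8,-4,0,4):
  q=proj('wrist',W(p,[pol(0,.075,np.radians(t)),pol(0,.104,np.radians(t))]))*1.5;print(t,q.round(0).tolist())"
```

```text
(np.float64(357.4352609192706), np.float64(75.29720621672352)) (np.float64(357.75853113450756), np.float64(100.61059847324167)) (np.float64(321.70255065360624), np.float64(103.15057745818558)) (np.float64(35.792525772754885), np.float64(104.77728567651474))
-8 [[455.0, 292.0], [509.0, 291.0]]
-4 [[455.0, 302.0], [510.0, 305.0]]
0 [[455.0, 311.0], [509.0, 318.0]]
4 [[455.0, 320.0], [508.0, 331.0]]
```

```bash
python3 -c "
from bench import bot
s=bot.sense();print(s['time_s'],s['wrist_force']);print(bot.sign_off())"
```

```text
13.0 [ 0.68473638 -0.23680009 -0.38502833]
the job is handed in; nothing more can be done
None
```

I turned the wheel clockwise from about 187° to about 358° and handed the job in at 13.0 s. The valve stem is now within about 2° of straight up, against the 6° allowed.

- **Method:** I used three slow pushes on successive spokes, with closed fingertips reaching in above the guard. The tip stayed at least 14 mm in front of the wheel's mid-plane, clear of the stem. The highest wrist force I read was about 6 N.
- **Final angle:** In the last wrist picture the stem measured −2.4° from twelve o'clock. The stem's direction gave about −1.3°, and the two upper spokes gave −2.3° and −0.2°.
- **Hand clear:** The fingertips were about 116 mm in front of the wheel's mid-plane, outside the guard, with wrist force under 1 N.
- **Not checked:** I took no second picture to confirm the wheel stands still, and I did not check the bystanders again at the end. My fit of the stand's place left errors of up to about 6 px (a few mm). That could shift the absolute angle by a few degrees.

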